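# Switch on the guarded fluorescence lamp

### The job

Switch on the microscope's fluorescence lamp: on the box with the red guard, push the spring-shut guard up and back with a fingertip, and while it rests on the finger push the toggle beneath fully over to the back. Then draw the finger out so that the guard drops fully shut over the switched-on toggle. Push lightly and pinch, grip or pick up nothing; leave the yellow-guarded switch and everything else on the desk as it is.

Things in the scene. Friction and masses are not known exactly. Their poses are not given: they have to be found in the camera images.
- lamp_box: Switch of the microscope's fluorescence lamp: white box fixed to the table, 100 x 100 x 50 mm high, red guard on top. Origin at the centre of its underside, on the table; z up, x from its front (the lip's side, towards the robot) to its back. Front face at x = -50 mm, guard hinge at x = -6 mm, toggle pivot at x = -39 mm.
- lamp_lip (a point): middle of the front edge of the red-tinted clear guard's lip, moves with it. Guard: hood 40 mm wide over the toggle, roof 97 mm above the table, open below. Lip: plate 3 mm thick, 40 mm wide, at the foot of its front wall, 18 mm beyond the box's front. Shut, this point is 68 mm before the box's origin, 61.5 mm above the table; free space beneath. A finger slanting forward and down can go under it.
- lamp_hinge (a point): middle of the red guard's hinge line, 56 mm above the table, parallel to the box's y. The lip is 62 mm from it.
- lamp_guard (a joint): angle of the red guard, rad: 0 shut (lip level), grows as the lip swings up and back, stop at 1.35. A weak spring and its weight (40 g) shut it when let go: it never stays up by itself and must rest on the finger while the toggle is worked. Lifting it takes about 0.4 to 1 N at the lip.
- lamp_toggle_tip (a point): tip of the steel toggle lever under the red guard, 30 mm from its pivot (box x = -39 mm, z = 52 mm), 8 mm thick. Off it leans 0.4 rad to the front (tip 51 mm before the box's origin, 80 mm above the table); on, 0.4 rad to the back (tip 27 mm before the origin). It swings along the box's x.
- lamp_toggle (a joint): angle of that toggle, rad: 0 off (leaning to the front), 0.8 fully on (leaning to the back, against its stop). It stays where it is left; it takes about 0.5 to 1.5 N near the tip.
- heat_box: Switch of the heated stage (leave alone): white box fixed to the table, 100 x 100 x 50 mm high, yellow guard on top. Origin at the centre of its underside, on the table; z up, x from its front (the lip's side, towards the robot) to its back. Front face at x = -50 mm, guard hinge at x = -6 mm, toggle pivot at x = -39 mm.
- heat_lip (a point): middle of the front edge of the yellow-tinted clear guard's lip, moves with it. Guard: hood 40 mm wide over the toggle, roof 97 mm above the table, open below. Lip: plate 3 mm thick, 40 mm wide, at the foot of its front wall, 18 mm beyond the box's front. Shut, this point is 68 mm before the box's origin, 61.5 mm above the table; free space beneath. A finger slanting forward and down can go under it.
- heat_hinge (a point): middle of the yellow guard's hinge line, 56 mm above the table, parallel to the box's y. The lip is 62 mm from it.
- heat_guard (a joint): angle of the yellow guard, rad: 0 shut (lip level), grows as the lip swings up and back, stop at 1.35. A weak spring and its weight (40 g) shut it when let go: it never stays up by itself and must rest on the finger while the toggle is worked. Lifting it takes about 0.4 to 1 N at the lip.
- heat_toggle_tip (a point): tip of the steel toggle lever under the yellow guard, 30 mm from its pivot (box x = -39 mm, z = 52 mm), 8 mm thick. Off it leans 0.4 rad to the front (tip 51 mm before the box's origin, 80 mm above the table); on, 0.4 rad to the back (tip 27 mm before the origin). It swings along the box's x.
- heat_toggle (a joint): angle of that toggle, rad: 0 off (leaning to the front), 0.8 fully on (leaning to the back, against its stop). It stays where it is left; it takes about 0.5 to 1.5 N near the tip.
- oil: brown dropper bottle with a black cap, 32 mm across, 75 mm tall; loose, leave alone. Origin at the centre of its underside.
- marker: blue and white marker pen lying flat, 130 mm long, 15 mm thick; loose, leave alone. Origin at the centre of its underside.
- slidebox: flat blue slide box, 90 x 80 x 28 mm; loose, leave alone. Origin at the centre of its underside.
- pencup: white and blue pen cup, 72 mm across, 90 mm tall, with pens up to 155 mm; loose, leave alone. Origin at the centre of its underside.
- carton: small white and green carton standing up, 40 x 65 x 85 mm; loose, leave alone. Origin at the centre of its underside.
- counter: beige cell-counter keypad, 150 x 170 mm, 36 mm high; loose, leave alone. Origin at the centre of its underside.
- mouse: black computer mouse, 105 x 60 x 32 mm; loose, leave alone. Origin at the centre of its underside.

How it is judged (in metres and radians):
On the way, in this order (a step that is already met when the one before it is completed fails the run):
1. the red guard is lifted (over 0.3 rad) while its toggle is still off (value of joint lamp_guard above 0.3 rad and value of joint lamp_toggle below 0.6 rad), for 0.1 s.
2. with the red guard up, its toggle is pushed over to on (value of joint lamp_guard above 0.3 rad and value of joint lamp_toggle above 0.65 rad), for 0.1 s.
At the end, for the whole second after the job is handed in: Red guard shut (under 0.06 rad) and at rest, its toggle on (over 0.65 of 0.8 rad); yellow guard shut (under 0.06 rad), its toggle still off (under 0.2 rad); every loose thing within 20 mm of where it stood (value of joint each of lamp_guard, heat_guard below 0.06 rad and value of joint lamp_toggle above 0.65 rad and velocity of joint lamp_guard below 0.05 rad/s and value of joint heat_toggle below 0.2 rad and distance of each of oil, marker, slidebox, pencup, carton, counter, mouse from where it was at the start of the episode below 0.02 m); the robot touches nothing.
It fails at once if the yellow guard is lifted (over 0.2 rad) or its toggle moved (value of joint heat_guard above 0.2 rad or distance of heat_toggle_tip from where it was at the start of the episode above 0.006 m).
It fails at once if a loose thing on the desk is picked up, tipped or shifted by more than 20 mm (distance of any of oil, marker, slidebox, pencup, carton, counter, mouse from where it was at the start of the episode above 0.02 m or angle between any of oil, marker, slidebox, pencup, carton, counter, mouse's own z axis and vertical above 0.3 rad).
It fails at once if the fingers squeeze or push the lamp switch with more than 35 N (contact force between the fingers and lamp_box above 35 N).
It also fails if it takes over 40 s, if anything falls off the work surface, if the arm or the gripper's body presses on something with over 40 N, if the wrist force passes 120 N, or if a joint passes its speed limit or range.

### The arm

A 7-joint arm with a two-finger parallel gripper is mounted at the origin on the work surface. World frame = base frame: x ahead of the robot, y to its left, z up, the work surface at z = 0. Lengths are in m, angles in degrees, forces in N, time in s.
With the tool pointing down it reaches from about 0.425 to 0.875 m from the base axis. Payload 4.7 kg.
Tool frame: the origin (TCP) lies midway between the tips of the shut fingers; the grasp point (between the pads) lies env.grip_point_offset behind it (env.grip_point_offset is the distance from the TCP to the grasp point, in m); z points along the fingers, y is the line along which they close (so a half turn about z gives the same grasp; the last joint's range is limited). The gripper opens to 87 mm and grips with 3 to 60 N. Pads are 19 mm wide; open, the fingers measure 117 mm over their backs; the gripper's body (75 mm by 190 mm) begins 51 mm behind the grasp point.
Start: joints at [65.438, 18.392, -4.016, 83.108, 1.295, 78.541, -3.26], TCP at [0.278, -0.587, 0.223] pointing down, gripper open.
Joint ranges: [-163.93, 163.93], [-17.29, 119.83], [-79.2, 71.16], [3.27, 140.29], [-89.18, 269.18], [5.43, 117.66], [-154.24, 154.24]. Speed limits (degrees/s): [147.25, 147.25, 180, 180, 180, 180, 180].

### API

Orientations are given as [roll, pitch, yaw] about the fixed x, y, z axes, in that order (R = Rz(yaw) Ry(pitch) Rx(roll)).
In Python, from cell import env gives the robot as it stands.
- The arm moves only by the shell command python3 -m creep 'ROWS' [FORCE]. ROWS is a JSON object of lists of equal length, an entry for each row: "translation": the shift along the tool's x, y, z in units of 0.08 m (1.0 is 0.08 m), a list of three; "turn": the turn, a rotation vector about the tool's x, y, z in units of 180 degrees (1.0 is 180 degrees), a list of three; "grip": the opening, from 0 (shut) to 1 (fully open). In form: {"translation": [[x, y, z], ...], "turn": [[ax, ay, az], ...], "grip": [grip, ...]}. A call has 1 to 5 rows; each row shifts and turns the commanded pose from where the row before left it, along the tool's axes as they then stand; what a row does not reach is not made up. A row lasts 1/8 s, in which the tool goes at most 62.5 mm and 10.7 degrees, less where a joint would pass 70% of its speed; a pose out of reach is approached as far as the arm can. A call with a number of a shift or a turn outside -1 to 1 is refused whole. A call with a gripper value outside its range is refused whole. The fingers move at their own pace and stop on an object; FORCE is the grip in N (left out, the last holds). Time passes only in rows, so rows that do not move let the fingers close. It gives the time, the measured TCP pose, the force, the opening and the grip force at its end, in the units of the state.
- env.get_obs(): the state, without advancing time (a new reading comes with each control period).
- env.read_camera(name): name is "scene" or "top"; returns a dict with "frame" (384x512x3 uint8, red, green, blue), "z_map" (384x512 float32, m along the optical axis (not along the pixel's ray), 0 where there is no reading), "K" (3x3 intrinsics, pixels), "rvec" (rotation vector, rad) and "tvec" (3), from world to camera coordinates, as OpenCV has them. Camera axes: x right, y down, z forward; pixel columns grow to the right and rows downward; lengths in m; the calibration is good to about 2 mm. A picture is of the moment at which its call begins.
- env.sign_off(): hands the job in; it is judged then, once.
The state is a dict: "time_s": time; "qpos": joint angles; "joint_velocities": joint speeds; "effort": joint torques, N m; "tool_pos": TCP position; "tool_rot": TCP orientation; "force": force on the tool from outside, world axes, zero at the start; "wrist_torque": the same for the moment, N m; "grip_width": finger opening in m; "grasp_force": force on a finger pad.
Only numpy, scipy, OpenCV 4.12 (cv2) and the standard library are available. Lean on these libraries where they do the work, as an engineer would, in place of code of your own. Each camera call takes 0.05 s, during which the arm holds its last target. There are 200 camera calls.

## Working session

There is one attempt and no reset: what is moved stays moved. The work goes in short steps, Python scripts to look and compute and a shell command to move; the robot and the scene stay as the last step left them, time stands still between calls to the robot, and variables do not carry over. Pictures are saved under pics/ and viewed, at most 10 in all, crops included, and the job is handed in when it is done.

```bash
mkdir -p pics
cat > h.py <<'E'
import numpy as np,cv2
from cell import env
from scipy.spatial.transform import Rotation as R
def cam(n):
    c=env.read_camera(n);c['R']=cv2.Rodrigues(np.array(c['rvec'],float))[0];return c
def pts(c):
    z=c['z_map'];v,u=np.mgrid[:384,:512];K=c['K']
    P=np.stack([(u-K[0,2])/K[0,0]*z,(v-K[1,2])/K[1,1]*z,z],-1)
    return (P-np.ravel(c['tvec']))@c['R']
E
python3 - <<'E'
from h import *
o=env.get_obs();print({k:np.round(v,3) for k,v in o.items()},env.grip_point_offset)
ims=[]
for n in('scene','top'):
    c=cam(n);np.savez(n+'.npz',P=pts(c),f=c['frame']);print(n,c['K'],-c['R'].T@np.ravel(c['tvec']))
    cv2.imwrite(f'pics/{n}0.png',cv2.resize(c['frame'][...,::-1],(800,600)))
E
```

```text
{'time_s': np.float64(0.0), 'qpos': array([65.437, 18.44 , -4.015, 83.174,  1.295, 78.542, -3.261]), 'joint_velocities': array([ 0.005,  0.01 , -0.049,  0.024,  0.   , -0.085, -0.01 ]), 'effort': array([-0.0000e+00, -4.9130e+01, -4.0400e-01, -3.1253e+01, -6.4000e-02,
        4.4000e-02,  0.0000e+00]), 'tool_pos': array([ 0.278, -0.587,  0.221]), 'tool_rot': array([-1.79889e+02,  6.00000e-03,  2.53720e+01]), 'force': array([-0.637, -0.206, -0.795]), 'wrist_torque': array([-0.018,  0.033,  0.001]), 'grasp_force': np.float64(0.0), 'grip_width': np.float64(0.087)} 0.0187
scene [[401.64016276   0.         262.45876853]
 [  0.         401.64016276 196.21044311]
 [  0.           0.           1.        ]] [ 1.51029706 -0.0425803   1.09399703]
top [[499.33961009   0.         250.29088943]
 [  0.         499.33961009 199.59375847]
 [  0.           0.           1.        ]] [ 0.46878863 -0.01079097  1.49768996]
```

View pics/scene0.png

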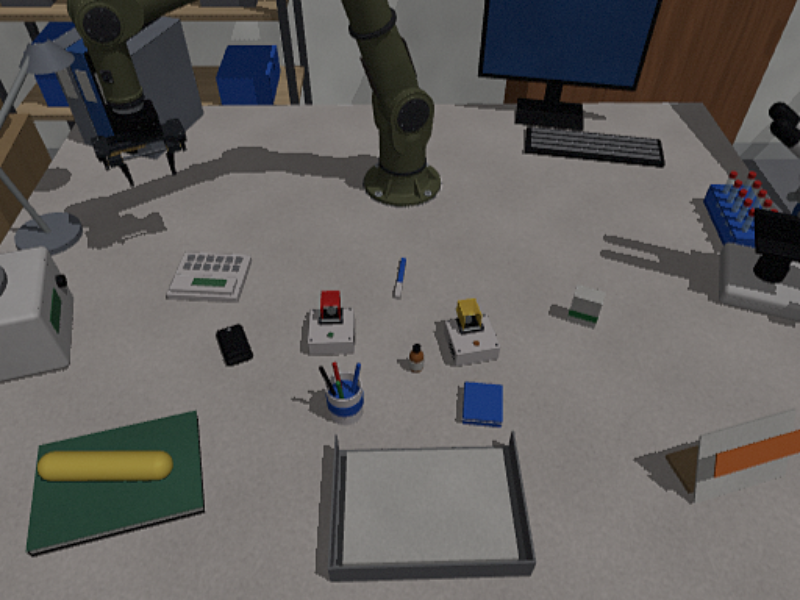

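View pics/top0.png

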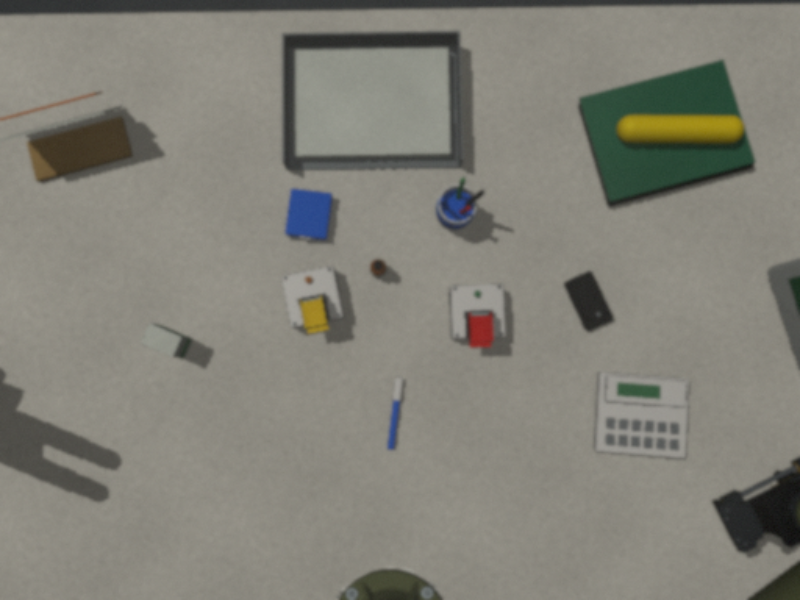

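The scene view shows the red-guarded box at about (331,325) and the yellow one at (470,335). In the top view the red box is at (478,312) with its guard at (481,329), the marker at (396,413) and the counter at (643,415). Next I measure the red box's pose from depth.

Run:
```python
from h import *
for n,box in(('top',(280,175,335,228)),('scene',(190,180,235,232))):
    d=np.load(n+'.npz');P=d['P'];f=d['f'].astype(int)
    u0,v0,u1,v1=box;S=np.zeros(P.shape[:2],bool);S[v0:v1,u0:u1]=1
    red=S&(f[...,0]>f[...,1]+50)&(f[...,0]>100)
    w=S&(abs(P[...,2]-.05)<.006)
    r=cv2.minAreaRect(P[w][:,:2].astype(np.float32));print(n,'box',w.sum(),r,np.median(P[w][:,2]),cv2.boxPoints(r).round(3).tolist())
    rr=P[red];print('red',len(rr),np.percentile(rr,[3,50,97],axis=0).round(4).tolist())
    for zz in((.09,.11),(.055,.066)):
        q=rr[(rr[:,2]>zz[0])&(rr[:,2]<zz[1])]
        if len(q)>5:print(zz,len(q),cv2.minAreaRect(q[:,:2].astype(np.float32)),q.mean(0).round(4))
d=np.load('top.npz');P=d['P']
for n,(u,v) in dict(marker_top=(255,245),marker_bot=(250,285),pen=(292,132),oil=(242,171),counter=(385,265),mouse=(376,193)).items():print(n,P[v,u].round(3))
```

```text
top box 852 ((0.5876367688179016, -0.17335516214370728), (0.100040502846241, 0.10001815110445023), 0.5719113945960999) 0.049940200112582864 [[0.5370000004768372, -0.12399999797344208], [0.5379999876022339, -0.2240000069141388], [0.6380000114440918, -0.22300000488758087], [0.6370000243186951, -0.12300000339746475]]
red 291 [[0.5223, -0.1931, 0.0604], [0.5487, -0.1739, 0.0962], [0.5744, -0.1548, 0.1013]]
(0.09, 0.11) 243 ((0.5531581044197083, -0.17408110201358795), (0.039482321590185165, 0.048298709094524384), 89.81433868408203) [ 0.5518 -0.1738  0.0969]
(0.055, 0.066) 35 ((0.5508669018745422, -0.1748906522989273), (0.03509344160556793, 0.057586733251810074), 89.12899017333984) [ 0.5263 -0.175   0.0619]
scene box 597 ((0.5923016667366028, -0.175827294588089), (0.1046314388513565, 0.0994141697883606), 1.6771169900894165) 0.05152505327894739 [[0.5389999747276306, -0.12800000607967377], [0.5410000085830688, -0.22699999809265137], [0.6460000276565552, -0.2240000069141388], [0.6430000066757202, -0.125]]
red 119 [[0.5325, -0.1954, 0.0943], [0.5569, -0.1771, 0.0989], [0.5775, -0.1582, 0.1024]]
(0.09, 0.11) 118 ((0.5547583103179932, -0.1775202602148056), (0.04941954463720322, 0.03774724900722504), 3.0322861671447754) [ 0.5553 -0.1772  0.0985]
marker_top [ 0.455 -0.024  0.016]
marker_bot [ 0.338 -0.008  0.014]
pen [ 0.781 -0.136  0.07 ]
oil [0.668 0.01  0.074]
counter [ 0.391 -0.406  0.017]
mouse [ 0.603 -0.382  0.035]
```

Red box origin is about (0.588, -0.174), yaw about 0.5°, and the sizes match. I'll work with one finger of the open gripper, the one at +y, with the tool slanted 50° down and forward.

```bash
cat >> h.py <<'E'
B=np.array([.588,-.174]);OFF=np.array([-.0095,.051,0])  # tool x half pad; finger centre is at tool -y
def goal(th,cx,cz):
    """tool pose placing upper corner of the +y finger's tip at box x=cx, z=cz (mm)"""
    t=np.radians(th);Rg=np.array([[np.sin(t),0,np.cos(t)],[0,-1,0],[np.cos(t),0,-np.sin(t)]])
    return Rg,np.array([B[0]+cx/1e3,B[1],cz/1e3])+Rg@OFF
def need(th,cx,cz):
    o=env.get_obs();Rn=R.from_euler('xyz',o['tool_rot'],degrees=True).as_matrix();Rg,p=goal(th,cx,cz)
    print('goal',p.round(4),'turn',(R.from_matrix(Rn.T@Rg).as_rotvec()/np.pi).round(4),'shift after turn',(Rg.T@(p-o['tool_pos'])/.08).round(3))
def corner():
    o=env.get_obs();Rn=R.from_euler('xyz',o['tool_rot'],degrees=True).as_matrix()
    c=o['tool_pos']-Rn@OFF;print('t',round(float(o['time_s']),2),'corner box mm',((c-[*B,0])*1e3).round(1),'rot',o['tool_rot'].round(1),'F',o['force'].round(2),'q',o['qpos'].round(0))
E
python3 -c "
from h import *
need(50,-90,130);need(50,-90,45);corner()"
```

```text
goal [ 0.4907 -0.225   0.1239] turn [-0.0497  0.2187  0.135 ] shift after turn [ 1.25  -4.523  2.643]
goal [ 0.4907 -0.225   0.0389] turn [-0.0497  0.2187  0.135 ] shift after turn [ 0.567 -4.523  3.457]
t 0.1 corner box mm [-323.  -362.7  221.7] rot [-179.9    0.    25.4] F [ 0.77 -0.47  0.41] q [65. 18. -4. 83.  1. 79. -3.]
```

```bash
python3 -m creep '{"translation":[[0,0,0],[0,0,0],[0,0,0],[0,0,0],[0,0,0]],"turn":[[-0.01,0.0437,0.027],[-0.01,0.0437,0.027],[-0.01,0.0437,0.027],[-0.01,0.0437,0.027],[-0.01,0.0437,0.027]],"grip":[1,1,1,1,1]}'; python3 -c "
from h import *
need(50,-90,130);corner()"
```

```text
time_s: 0.72
tool_pos: [0.2777, -0.5878, 0.2226]
tool_rot: [179.8, -40.3, -0.2]
force: [-0.3, 0.4, 0.4]
grip_width: 0.0874
grasp_force: 0.0
goal [ 0.4907 -0.225   0.1239] turn [ 0.0014 -0.0014 -0.0007] shift after turn [ 1.246 -4.535  2.657]
t 0.72 corner box mm [-302.8 -362.9  228.6] rot [179.8 -40.3  -0.2] F [-0.28  0.39  0.42] q [ 86.  14.  -3.  99. -43.  68.  10.]
```

```bash
python3 -m creep '{"translation":[[0.178,-0.64,0.38],[0.178,-0.64,0.38],[0.178,-0.64,0.38],[0.178,-0.64,0.38],[0.178,-0.64,0.38]],"turn":[[0,0,0],[0,0,0],[0,0,0],[0,0,0],[0,0,0]],"grip":[1,1,1,1,1]}'; python3 -c "
from h import *
need(50,-90,130);need(50,-85,45);corner()"
```

```text
time_s: 1.35
tool_pos: [0.4314, -0.3297, 0.1507]
tool_rot: [179.8, -40.0, 0.1]
force: [1.3, 0.3, 1.3]
grip_width: 0.0871
grasp_force: 0.0
goal [ 0.4907 -0.225   0.1239] turn [ 0.0007 -0.      0.0004] shift after turn [ 0.353 -1.308  0.733]
goal [ 0.4957 -0.225   0.0389] turn [ 0.0007 -0.      0.0004] shift after turn [-0.282 -1.308  1.587]
t 1.35 corner box mm [-149.3 -104.7  156.6] rot [ 1.798e+02 -4.000e+01  1.000e-01] F [1.32 0.32 1.3 ] q [ 73.  -5. -17. 129. -52.  45.   1.]
```

```bash
python3 -m creep '{"translation":[[0.17,-0.65,0.36],[0.18,-0.65,0.37],[0,0,0],[-0.3,0,0.35],[0,0,0]],"turn":[[0,0,0],[0,0,0],[0,0,0],[0,0,0],[0,0,0]],"grip":[1,1,1,1,1]}'; python3 -c "
from h import *
need(50,-85,45);corner()
c=cam('top');cv2.imwrite('pics/t1.png',cv2.resize(c['frame'][130:280,210:410,::-1],(800,600),interpolation=cv2.INTER_CUBIC))"
```

```text
time_s: 1.98
tool_pos: [0.4878, -0.227, 0.085]
tool_rot: [-179.8, -39.8, -0.2]
force: [0.1, -0.4, 0.5]
grip_width: 0.0868
grasp_force: 0.0
goal [ 0.4957 -0.225   0.0389] turn [-0.0002  0.0009 -0.0008] shift after turn [-0.294 -0.024  0.506]
t 1.98 corner box mm [-92.9  -2.   91.2] rot [-179.8  -39.8   -0.2] F [ 0.12 -0.44  0.45] q [ 64.  -4. -26. 137. -63.  28.   0.]
```

View pics/t1.png

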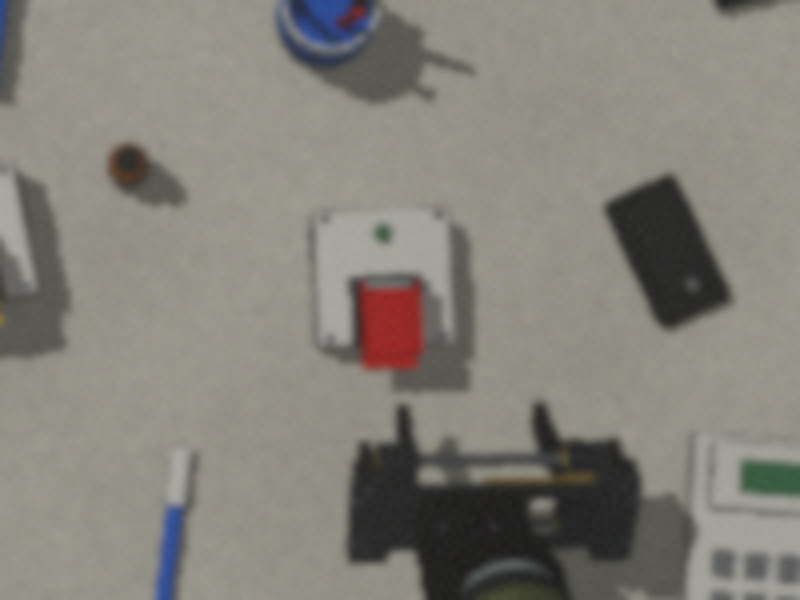

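The two fingertips sit at u≈404 and 540, with the guard centred at 391. So the tips are slim and about 46 mm off the tool axis, and I need to shift about 6 mm towards +y. Joint 4 is near its limit, so I'll steepen to 60°.

```bash
sed -i 's/\.051,0\]/.0455,0]/' h.py; python3 -m creep '{"translation":[[0,-0.06,0],[0,0,0]],"turn":[[0,-0.0556,0],[0,0,0]],"grip":[1,1]}'
python3 - <<'E'
from h import *
corner();need(60,-85,80);need(60,-85,46);need(60,-63,46)
P=pts(cam('top'));S=P[220:250,300:352].reshape(-1,3);S=S[S[:,2]>.06]
for lo,hi in((-.21,-.13),(-.32,-.24)):
    q=S[(S[:,1]>lo)&(S[:,1]<hi)];q=q[np.argsort(-q[:,0])][:14];print(((q-[*B,0])*1e3).round(0).tolist())
E
```

```text
time_s: 2.28
tool_pos: [0.4929, -0.2208, 0.089]
tool_rot: [-179.4, -35.2, 0.5]
force: [-0.3, -0.4, 0.3]
grip_width: 0.0869
grasp_force: 0.0
t 2.27 corner box mm [-88.   -1.2  94.9] rot [-179.4  -35.2    0.5] F [-0.3 -0.4  0.3] q [ 64.  -4. -28. 133. -49.  30. -15.]
goal [ 0.4948 -0.2195  0.0752] turn [-0.0046 -0.029   0.0023] shift after turn [-0.066 -0.016  0.161]
goal [ 0.4948 -0.2195  0.0412] turn [-0.0046 -0.029   0.0023] shift after turn [-0.278 -0.016  0.529]
goal [ 0.5168 -0.2195  0.0412] turn [-0.0046 -0.029   0.0023] shift after turn [-0.04  -0.016  0.667]
[[-63.0, 17.0, 62.0], [-63.0, 5.0, 62.0], [-63.0, 2.0, 62.0], [-63.0, -1.0, 62.0], [-63.0, 15.0, 69.0], [-63.0, -9.0, 63.0], [-63.0, 9.0, 69.0], [-63.0, -3.0, 65.0], [-63.0, -15.0, 63.0], [-63.0, -12.0, 66.0], [-63.0, -21.0, 63.0], [-63.0, -18.0, 64.0], [-66.0, 17.0, 63.0], [-66.0, 14.0, 63.0]]
[[-88.0, -92.0, 91.0], [-88.0, -96.0, 89.0], [-88.0, -98.0, 93.0], [-88.0, -99.0, 100.0], [-91.0, -91.0, 97.0], [-91.0, -93.0, 101.0], [-91.0, -96.0, 103.0], [-91.0, -99.0, 103.0], [-94.0, -91.0, 96.0], [-94.0, -96.0, 100.0], [-94.0, -99.0, 100.0], [-94.0, -92.0, 106.0], [-96.0, -92.0, 95.0], [-97.0, -95.0, 106.0]]
```

```bash
python3 -m creep '{"translation":[[0,0,0],[0,0,0],[0,0,0],[-0.1,0,0.15],[-0.1,0,0.15]],"turn":[[-0.0015,-0.01,0.001],[-0.0015,-0.01,0.001],[-0.0015,-0.01,0.001],[0,0,0],[0,0,0]],"grip":[1,1,1,1,1]}'
python3 - <<'E'
from h import *
corner();need(60,-85,46)
E
```

```text
time_s: 2.95
tool_pos: [0.4877, -0.2194, 0.056]
tool_rot: [-179.6, -29.6, -0.4]
force: [0.7, 0.7, -0.7]
grip_width: 0.0866
grasp_force: 0.0
t 2.95 corner box mm [-91.8   0.1  61. ] rot [-179.6  -29.6   -0.4] F [ 0.73  0.73 -0.73] q [ 64.   0. -32. 132. -35.  27. -30.]
goal [ 0.4948 -0.2195  0.0412] turn [-0.001   0.0022 -0.002 ] shift after turn [-0.016  0.002  0.204]
```

```bash
python3 -m creep '{"translation":[[-0.016,0,0.2],[0.08,0,0.045],[0.08,0,0.045],[0.07,0,0.04],[0,0,0]],"turn":[[0,0,0],[0,0,0],[0,0,0],[0,0,0],[0,0,0]],"grip":[1,1,1,1,1]}'
python3 - <<'E'
from h import *
corner();need(60,-62,54)
E
```

```text
time_s: 3.58
tool_pos: [0.5173, -0.2192, 0.0433]
tool_rot: [-179.7, -29.6, -0.3]
force: [1.1, 0.4, 0.2]
grip_width: 0.0873
grasp_force: 0.0
t 3.58 corner box mm [-62.3   0.2  48.3] rot [-179.7  -29.6   -0.3] F [1.07 0.44 0.21] q [ 61.   5. -32. 129. -30.  24. -35.]
goal [ 0.5178 -0.2195  0.0492] turn [-0.001   0.0019 -0.0014] shift after turn [ 0.042  0.003 -0.061]
```

```bash
python3 -m creep '{"translation":[[0.055,0,-0.058],[0.055,0,-0.058],[0.055,0,-0.058],[0.055,0,-0.058],[0,0,0]],"turn":[[0,0,0],[0,0,0],[0,0,0],[0,0,0],[0,0,0]],"grip":[1,1,1,1,1]}'
python3 - <<'E'
from h import *
corner();need(60,-40,72)
c=cam('scene');cv2.imwrite('pics/s2.png',cv2.resize(c['frame'][150:240,160:280,::-1],(800,600),interpolation=cv2.INTER_CUBIC))
P=pts(c);f=c['frame'].astype(int);S=np.zeros(P.shape[:2],bool);S[165:235,180:240]=1
rr=P[S&(f[...,0]>f[...,1]+50)];print(((np.percentile(rr,[3,50,97],axis=0)-[*B,0])*1e3).round(0).tolist())
E
```

```text
time_s: 4.2
tool_pos: [0.5236, -0.2199, 0.0689]
tool_rot: [-179.7, -29.7, -0.3]
force: [-0.8, -0.0, -0.5]
grip_width: 0.0874
grasp_force: 0.3
t 4.2 corner box mm [-56.   -0.5  73.8] rot [-179.7  -29.7   -0.3] F [-0.79 -0.01 -0.48] q [ 61.   3. -32. 127. -29.  27. -38.]
goal [ 0.5398 -0.2195  0.0672] turn [-0.0005  0.0017 -0.0015] shift after turn [ 0.165 -0.005  0.119]
[[-37.0, -21.0, 87.0], [-13.0, -0.0, 106.0], [181.0, 19.0, 137.0]]
```

View pics/s2.png

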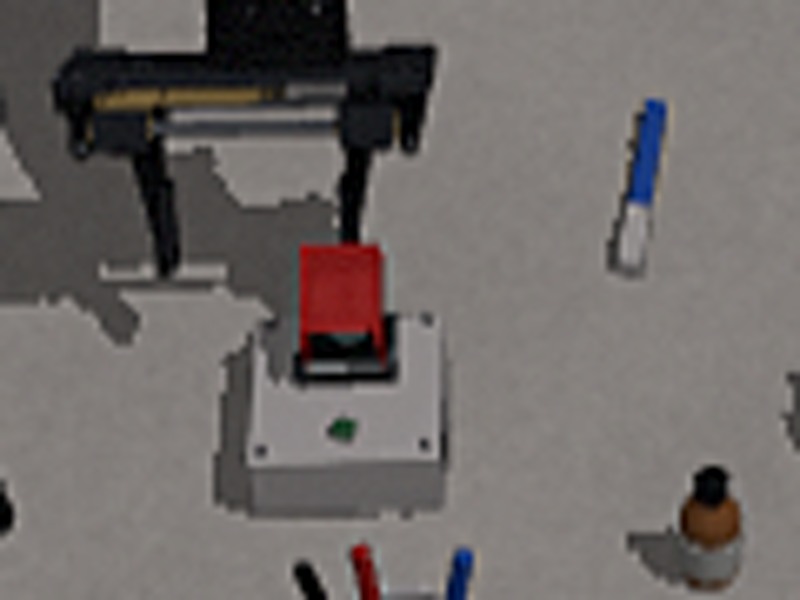

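The guard, at (340,290), has tilted back and rests on the finger at (350,200). The roof is tipped, with its middle at z = 106. Next I push the toggle.

```bash
python3 -m creep '{"translation":[[0,0,0],[0.041,0,0.029],[0.041,0,0.029],[0.041,0,0.029],[0.041,0,0.029]],"turn":[[0,0,0],[0,0,0],[0,0,0],[0,0,0],[0,0,0]],"grip":[1,1,1,1,1]}'; python3 -c "
from h import *
corner()"; python3 -m creep '{"translation":[[0.021,0,0.015],[0.021,0,0.015],[0,0,0]],"turn":[[0,0,0],[0,0,0],[0,0,0]],"grip":[1,1,1]}'; python3 -c "
from h import *
corner()"
```

```text
time_s: 4.88
tool_pos: [0.5391, -0.2193, 0.066]
tool_rot: [-179.6, -29.6, -0.4]
force: [-3.1, 0.9, 0.9]
grip_width: 0.0872
grasp_force: 1.0
t 4.88 corner box mm [-40.6   0.2  71. ] rot [-179.6  -29.6   -0.4] F [-3.11  0.86  0.91] q [ 60.   5. -32. 126. -26.  26. -41.]
time_s: 5.25
tool_pos: [0.5431, -0.2194, 0.0658]
tool_rot: [-179.7, -29.6, -0.3]
force: [-1.4, 0.6, 0.7]
grip_width: 0.087
grasp_force: 0.4
t 5.25 corner box mm [-36.5   0.   70.7] rot [-179.7  -29.6   -0.3] F [-1.36  0.61  0.67] q [ 59.   5. -32. 125. -25.  26. -42.]
```

```bash
for i in 1 2 3; do :; done; python3 -m creep '{"translation":[[0.021,0,0.012],[0,0,0]],"turn":[[0,0,0],[0,0,0]],"grip":[1,1]}'; python3 -m creep '{"translation":[[0.016,0,0.009],[0,0,0]],"turn":[[0,0,0],[0,0,0]],"grip":[1,1]}'
python3 - <<'E'
from h import *
corner()
E
```

```text
time_s: 5.5
tool_pos: [0.5449, -0.2194, 0.0657]
tool_rot: [-179.7, -29.6, -0.3]
force: [-1.8, 0.5, -0.1]
grip_width: 0.0868
grasp_force: 0.6
time_s: 5.75
tool_pos: [0.5459, -0.2194, 0.0654]
tool_rot: [-179.6, -29.6, -0.4]
force: [-3.0, 0.5, 0.9]
grip_width: 0.0869
grasp_force: 1.8
t 5.75 corner box mm [-33.7   0.1  70.4] rot [-179.6  -29.6   -0.4] F [-3.01  0.49  0.92] q [ 59.   6. -32. 125. -25.  26. -43.]
```

```bash
python3 -m creep '{"translation":[[0.02,0,0.012],[0,0,0]],"turn":[[0,0,0],[0,0,0]],"grip":[1,1]}'; python3 -m creep '{"translation":[[0.016,0,0.009],[0,0,0]],"turn":[[0,0,0],[0,0,0]],"grip":[1,1]}'
python3 - <<'E'
from h import *
corner()
c=cam('top');cv2.imwrite('pics/t3.png',cv2.resize(c['frame'][165:240,270:370,::-1],(800,600),interpolation=cv2.INTER_CUBIC))
E
```

```text
time_s: 6.0
tool_pos: [0.5467, -0.2193, 0.0649]
tool_rot: [-179.6, -29.4, -0.3]
force: [-9.6, 0.4, 6.0]
grip_width: 0.087
grasp_force: 5.6
time_s: 6.25
tool_pos: [0.5472, -0.2193, 0.0646]
tool_rot: [-179.6, -29.3, -0.3]
force: [-15.3, 0.5, 10.8]
grip_width: 0.087
grasp_force: 9.1
t 6.25 corner box mm [-32.5   0.1  69.5] rot [-179.6  -29.3   -0.3] F [-15.26   0.51  10.75] q [ 59.   6. -32. 125. -24.  26. -43.]
```

View pics/t3.png

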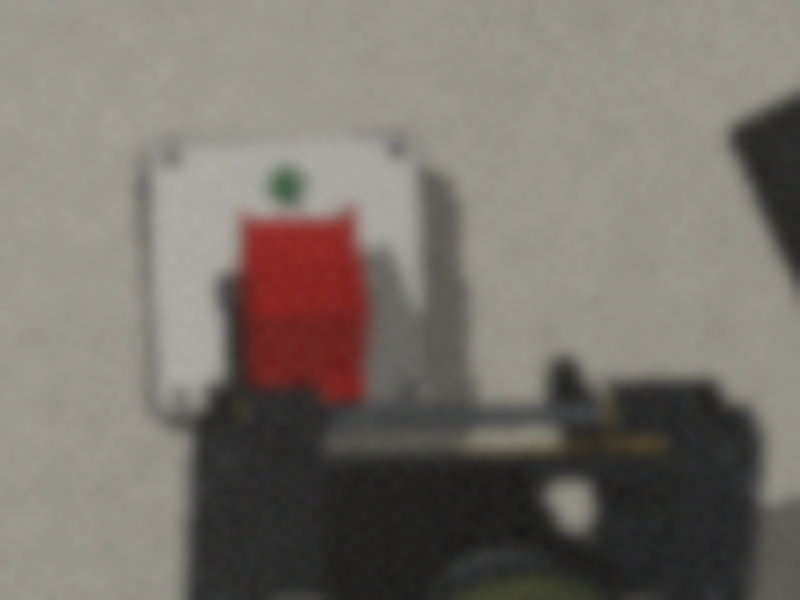

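Forces rose to about 15 N with the tip where the on-stop should be. The picture shows the guard, at (305,300), leaning back on the finger. I'll retreat along the same path.

```bash
python3 -m creep '{"translation":[[-0.08,0,-0.055],[-0.08,0,-0.055],[-0.08,0,-0.055],[0,0,0]],"turn":[[0,0,0],[0,0,0],[0,0,0],[0,0,0]],"grip":[1,1,1,1]}'; python3 -c "
from h import *
corner()"; python3 -m creep '{"translation":[[-0.07,0,0.058],[-0.06,0,0.058],[-0.06,0,0.058],[-0.06,0,0.058],[0,0,0]],"turn":[[0,0,0],[0,0,0],[0,0,0],[0,0,0],[0,0,0]],"grip":[1,1,1,1,1]}'; python3 -c "
from h import *
corner()"
```

```text
time_s: 6.8
tool_pos: [0.5258, -0.2196, 0.0677]
tool_rot: [-179.7, -29.6, -0.4]
force: [-2.0, 0.4, -1.1]
grip_width: 0.0868
grasp_force: 0.5
t 6.8 corner box mm [-53.7  -0.2  72.6] rot [-179.7  -29.6   -0.4] F [-2.01  0.38 -1.07] q [ 61.   3. -32. 127. -28.  27. -38.]
time_s: 7.42
tool_pos: [0.5179, -0.2188, 0.041]
tool_rot: [-179.6, -29.6, -0.4]
force: [-1.4, 0.3, -0.1]
grip_width: 0.0871
grasp_force: 0.0
t 7.42 corner box mm [-61.7   0.6  45.9] rot [-179.6  -29.6   -0.4] F [-1.39  0.34 -0.14] q [ 61.   5. -33. 129. -30.  23. -35.]
```

Now back out and look.

```bash
python3 -m creep '{"translation":[[-0.15,0,-0.087],[-0.15,0,-0.087],[-0.15,0,-0.2],[0,0,-0.2],[0,0,0]],"turn":[[0,0,0],[0,0,0],[0,0,0],[0,0,0],[0,0,0]],"grip":[1,1,1,1,1]}'
python3 - <<'E'
from h import *
corner()
c=cam('scene');cv2.imwrite('pics/s4.png',cv2.resize(c['frame'][150:240,160:280,::-1],(800,600),interpolation=cv2.INTER_CUBIC))
c=cam('top');P=pts(c);f=c['frame'].astype(int);S=np.zeros(P.shape[:2],bool);S[175:228,280:335]=1
rr=P[S&(f[...,0]>f[...,1]+50)&(f[...,0]>100)];print(((np.percentile(rr,[3,50,97],axis=0)-[*B,0])*1e3).round(1).tolist())
E
```

```text
time_s: 8.05
tool_pos: [0.4648, -0.2203, 0.0651]
tool_rot: [-179.8, -29.7, -0.3]
force: [0.1, -0.5, 0.7]
grip_width: 0.0871
grasp_force: 0.0
t 8.05 corner box mm [-114.8   -0.8   69.9] rot [-179.8  -29.7   -0.3] F [ 0.12 -0.53  0.68] q [ 66.  -4. -32. 133. -39.  30. -25.]
[[-65.8, -18.8, 60.6], [-39.4, 0.4, 96.2], [-13.6, 19.7, 103.3]]
```

View pics/s4.png

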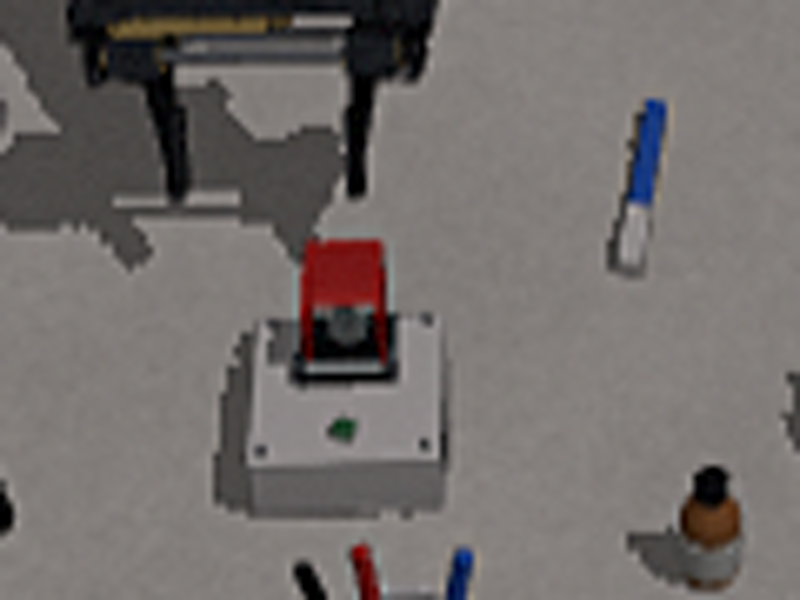

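The guard is shut, with the same points as at the start, and the toggle's tip shows at (347,325) through the open back. I'll check that tip in depth before handing in.

Run:
```python
from h import *
P=pts(cam('scene'));Q=np.load('scene.npz')['P']
for v in(197,199,201):print(((P[v,211:214]-[*B,0])*1e3).round(0).tolist(),((Q[v,211:214]-[*B,0])*1e3).round(0).tolist())
```

```text
[[-22.0, -3.0, 79.0], [-20.0, 1.0, 81.0], [-44.0, 1.0, 54.0]] [[-38.0, -5.0, 61.0], [-38.0, -2.0, 61.0], [-42.0, 1.0, 57.0]]
[[-35.0, -6.0, 54.0], [-34.0, -2.0, 56.0], [-31.0, 2.0, 58.0]] [[-29.0, -5.0, 61.0], [-30.0, -1.0, 59.0], [-33.0, 2.0, 57.0]]
[[-28.0, -5.0, 51.0], [-25.0, -2.0, 54.0], [-27.0, 2.0, 52.0]] [[-27.0, -5.0, 52.0], [-23.0, -1.0, 57.0], [-29.0, 1.0, 51.0]]
```

The back face of the tip is at x ≈ -21 mm, z ≈ 80 mm. That is the fully-on position (-27 plus about 4–5 mm half thickness).

```bash
python3 -c "
from cell import env
print(env.sign_off())"
```

```text
the job is handed in; nothing more can be done
None
```

The fluorescence lamp is switched on: the last check before I handed the job in showed the toggle fully over to the back, the red guard shut over it, and the finger clear of the box. The hand-in returned no verdict.

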